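Sweep the desk oddments into the catch tray

TASK

Clear the desk: with the fingertips, sweep the eraser, the pencil sharpener and the binder clip along the desk top, over the bevelled lip and through the open side of the putty-coloured catch tray, until all three lie wholly inside on its floor. Only push them, never pick them up or lift them, and leave the mug, stapler, tape dispenser and glue stick standing where they are.

Things in the scene. Friction and masses are not known exactly. Their poses are not given: they have to be found in the camera images.
- tray: Putty tray fixed to the desk, open on its -x side; walls 4 mm thick, 30 mm high on its +x and +-y sides. Origin: centre of the floor's underside, at desk height. Floor x -65 to 65 mm, y -74 to 74 mm between walls, 3 mm thick; a bevelled lip rises from the desk at x -87 mm to the floor's top at x -65 mm. Its x axis points from the open side inwards, within 0.25 rad of world +y.
- eraser: White eraser in a brown card sleeve, loose, a block 50 x 24 x 15 mm (its x, y, z), 25 g. Origin at the centre of its underside.
- sharpener: Aluminium pencil sharpener, loose, a block 32 x 22 x 16 mm (its x, y, z) with a blade on top, 30 g. Origin at the centre of its underside.
- clip: Black binder clip, loose, standing on its flat spine: a wedge (triangular prism) whose foot is 20 x 42 mm (its x, y) and which narrows upwards to an edge along y, 27 mm high; wire handles folded down. 30 g. Origin at the centre of its underside.
- mug: White mug, 80 mm across and 92 mm high, loose, a bystander on the right of the work, its handle turned away from it. Origin at the centre of its underside.
- stapler: Black stapler 140 x 36 mm and about 53 mm high (long axis x), loose, a bystander beyond the work. Origin at the centre of its underside.
- dispenser: Black tape dispenser 140 x 58 mm (long axis x) and 72 mm high, loose, a heavy bystander beyond the work. Origin at the centre of its underside.
- gluestick: White glue stick with black cap, standing upright, 30 mm across and 72 mm high, loose and easily tipped, a bystander beyond the work. Origin at the centre of its underside.

How it is judged:
By the outcome, as a careful person would: the job done as asked, in the order asked, and still so for the second after the job is handed in, with the robot touching nothing.
It also fails if it takes over 72 s, if anything falls off the work surface, if the arm or the gripper's body presses on something with over 40 N, if the wrist force passes 120 N, or if a joint passes its speed limit or range.

ROBOT

A 6-joint arm with a two-finger parallel gripper is mounted at the origin on the work surface. World frame = base frame: x ahead of the robot, y to its left, z up, the work surface at z = 0. Lengths are in m, angles in rad, forces in N, time in s.
With the tool pointing down it reaches from about 0.35 to 0.775 m from the base axis. Payload 5.5 kg.
Tool frame: the origin (TCP) lies midway between the tips of the shut fingers; the grasp point (between the pads) lies 19 mm behind it; z points along the fingers, y is the line along which they close (so a half turn about z gives the same grasp; the last joint's range is limited). The gripper opens to 85 mm and grips with 20 to 120 N. Pads are 22 mm wide; open, the fingers measure 114 mm over their backs; the gripper's body (76 mm by 85 mm) begins 54 mm behind the grasp point. The pads swing forward as they close: fully open they stand 13 mm farther back than shut.
Start: joints at [-1.367, 0.313, 0.046, 1.304, 0, 1.431], TCP at [0.194, -0.541, 0.204] pointing down, gripper open.
Joint ranges: [-2.76, 2.76], [-0.86, 1.69], [-1.03, 1.26], [-2.2, 2.34], [-1.47, 1.5], [-3.14, 3.14]. Speed limits (rad/s): [2.57, 2.57, 3.14, 3.14, 3.14, 3.14].

INTERFACE

Orientations are given as a unit quaternion [w, x, y, z].
In Python, from workcell import env gives the robot as it stands.
- The arm moves only by the tool move_arm, never from a script. Its argument "targets" is a list of rows, each a list of 3 entries, a list of its own where there are three numbers: the shift along the tool's x, y, z in mm, then the turn, a rotation vector about the tool's x, y, z in units of 10 degrees (1.0 is 10 degrees), then the closure, from -1 (fully open) to 1 (shut). In form: [[[dx, dy, dz], [ax, ay, az], gripper], ...]. A call has 1 to 5 rows; each row is the pose to reach, as a shift and turn from the pose commanded when the call began, along the tool's axes at that moment; what a row does not reach only later rows make up. A row lasts 1/8 s, in which the tool goes at most 62.5 mm and 10.7 degrees, less where a joint would pass 70% of its speed; a pose out of reach is approached as far as the arm can. A call with a gripper value outside its range is refused whole. The fingers move at their own pace and stop on an object; "squeeze" is the grip in N (left out, the last holds). Time passes only in rows, so rows that repeat a pose let the fingers close. It gives the time, the measured TCP pose, the force, the opening and the grip force at its end, in the units of the state.
- env.get_state(): the state, without advancing time (a new reading comes with each control period).
- env.read_camera(name): name is "side" or "top" or "wrist"; returns a dict with "pixels" (420x560x3 uint8, red, green, blue), "fovy" (degrees; the focal length in pixels is half the picture's height over the tangent of half this angle, whatever the lens; pixels are square), "cx", "cy" (the principal point, pixels), "extrinsics" (4x4, takes a point from world to camera coordinates); the wrist camera has in their place "mount" (4x4, takes a point from camera to tool coordinates, whose origin is the TCP and whose axes are the flange's). Camera axes: x right, y up, looking along -z (the intrinsics and any distortion apply to the point x, -y, -z); pixel columns grow to the right and rows downward; lengths in m; the calibration is good to about 2 mm. A picture is of the moment at which its call begins: read the wrist's pose just before it. There is no depth.
- env.hand_in(): hands the job in; it is judged then, once.
Trained networks look in a picture, given as the dict that the camera call returned (one of the last four; its "shot" number tells which), for a name from the list of things; names that differ only in an ending like _2 or _b are one class to them, and where a whole thing is asked for, a point or a joint stands for the part that bears it (a point fixed in the world has none). Each returns a list of dicts, best first, with "confidence" (0 to 1); they miss things now and then, are a little off and sometimes report something else, mostly with a low value. They report only what shows in the picture. A call takes as long as a camera call.
- env.spot_in(thing, picture): "centre" ([x, y, z] in m, in world coordinates, good to about 4 mm: the middle of the surface that is visible of it).
- env.regions_of(thing, picture): "mask" (420x560 bool, what is visible of it).
- env.landmark_of(thing, picture): "centre" ([x, y, z] in m, in world coordinates, good to about 4 mm: a listed point, or the origin of a listed thing).
The state is a dict: "clock": time; "joint_pos": joint angles; "qvel": joint speeds; "tau": joint torques, N m; "tcp_pos": TCP position; "orientation": TCP orientation; "wrist_force": force on the tool from outside, world axes, zero at the start; "ft_torque": the same for the moment, N m; "finger_gap": finger opening in m; "grip_force": force on a finger pad.
Only numpy, scipy, OpenCV 4.12 (cv2) and the standard library are available. Lean on these libraries where they do the work, as an engineer would, in place of code of your own. Each camera call takes 0.05 s, during which the arm holds its last target. There are 200 camera calls.

## Working session

There is one attempt and no reset: what is moved stays moved. The work goes in short steps, Python scripts to look and compute and a tool call to move; the robot and the scene stay as the last step left them, time stands still between calls to the robot, and variables do not carry over. Pictures are saved under pics/ and viewed, at most 14 in all, crops included, and the job is handed in when it is done.

Besides the shell and the picture viewer there is one more tool, called after "Emit:" by a JSON object that holds its "method" and its "body", one argument or row to a line. move_arm: Moves the arm, as the interface text tells. Its arguments: {"type":"object","properties":{"targets":{"type":"array","items":{"type":"array"}},"squeeze":{"type":"number"}},"required":["targets"]}

```bash
mkdir -p pics; cat > h.py <<'E'
from workcell import env
import numpy as np, cv2
from scipy.spatial.transform import Rotation as R
def save(p,n): cv2.imwrite('pics/'+n+'.png',p['pixels'][:,:,::-1])
def K(p):
    f=210/np.tan(np.radians(p['fovy'])/2); return f,p['cx'],p['cy']
def proj(p,X):
    f,cx,cy=K(p); E=np.array(p['extrinsics']); c=E[:3,:3]@np.array(X)+E[:3,3]
    return cx+f*c[0]/-c[2], cy-f*c[1]/-c[2]
def back(p,uv,z):
    f,cx,cy=K(p); E=np.array(p['extrinsics']); d=np.array([(uv[0]-cx)/f,-(uv[1]-cy)/f,-1.])
    o=-E[:3,:3].T@E[:3,3]; d=E[:3,:3].T@d; return o+d*(z-o[2])/d[2]
E
python3 - <<'E'
from h import *
s=env.get_state(); print(s['clock'],s['tcp_pos'],s['orientation'],s['finger_gap'])
for c in ['top','side']:
    p=env.read_camera(c); save(p,c+'0'); print(c,[k for k in p],np.round(p['extrinsics'],3).tolist(),p['fovy'],p['cx'],p['cy'])
    for t in ['tray','eraser','sharpener','clip','mug','stapler','dispenser','gluestick']:
        o=env.landmark_of(t,p); q=env.regions_of(t,p)
        print(t,[(np.round(a['centre'],3).tolist(),round(a['confidence'],2)) for a in o[:2]])
        if q and t!='tray':
            m=q[0]['mask'].astype('uint8'); ct=max(cv2.findContours(m,0,2)[0],key=cv2.contourArea)
            r=cv2.minAreaRect(np.array([back(p,x[0],0.01)[:2]*1000 for x in ct],dtype=np.float32)); print('   ',np.round(r[0]),np.round(r[1]),round(r[2]),round(q[0]['confidence'],2))
E
```

```text
0.0 [ 0.19368584 -0.54080233  0.20301114] [-9.09723354e-04  9.85264255e-01  1.71036603e-01 -1.99593870e-05] 0.08532613643279743
top ['pixels', 'fovy', 'cx', 'cy', 'extrinsics', 'shot'] [[0.019, -1.0, -0.011, -0.131], [0.997, 0.018, 0.071, -0.608], [-0.07, -0.012, 0.997, -1.061], [0.0, 0.0, 0.0, 1.0]] 45.133389798658996 277.8529852094341 208.4781992018426
tray [([0.473, 0.203, 0.002], 0.62)]
eraser [([0.528, -0.246, 0.0], 0.65)]
    [ 525. -242.] [26. 50.] 72 0.49
sharpener [([0.536, -0.097, -0.001], 0.49)]
    [536. -98.] [33. 24.] 57 0.72
clip [([0.519, 0.021, 0.0], 0.73)]
    [518.  20.] [43. 23.] 16 0.49
mug [([0.518, -0.45, -0.001], 0.73)]
    [ 515. -472.] [123.  84.] 88 0.96
stapler [([0.718, -0.231, -0.0], 0.72)]
    [ 720. -233.] [144.  45.] 84 0.74
dispenser [([0.753, 0.116, 0.0], 0.63), ([0.536, -0.1, 0.0], 0.41)]
gluestick [([0.674, -0.039, 0.0], 0.78)]
    [680. -38.] [39. 29.] 28 0.54
side ['pixels', 'fovy', 'cx', 'cy', 'extrinsics', 'shot'] [[0.943, -0.332, -0.005, -0.597], [0.206, 0.575, 0.791, -0.08], [-0.26, -0.748, 0.611, -0.799], [0.0, 0.0, 0.0, 1.0]] 52.15211172115565 285.41224249253725 211.02654698205427
tray [([0.477, 0.205, 0.004], 0.73)]
eraser [([0.519, -0.242, 0.002], 0.93)]
sharpener [([0.536, -0.094, 0.002], 0.64)]
clip []
    [ 536. -425.] [147. 105.] 76 0.6
mug [([0.519, -0.453, 0.0], 0.6)]
    [ 537. -425.] [147. 104.] 76 0.84
stapler [([0.719, -0.226, 0.002], 0.59)]
    [ 729. -217.] [182.  63.] 85 0.87
dispenser [([0.755, 0.116, -0.001], 0.83)]
    [764. 156.] [252.  87.] 76 0.64
gluestick [([0.678, -0.039, 0.005], 0.93), ([0.476, 0.202, 0.005], 0.55)]
```

View pics/top0.png

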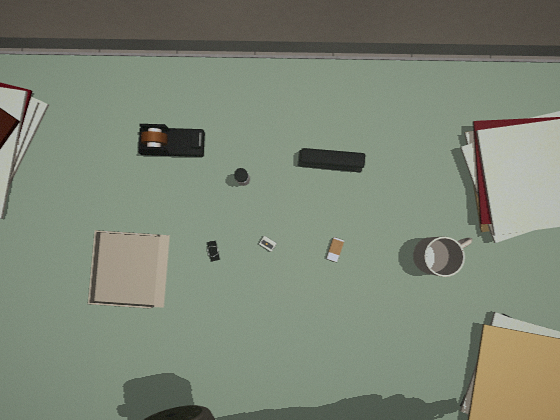

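View pics/side0.png

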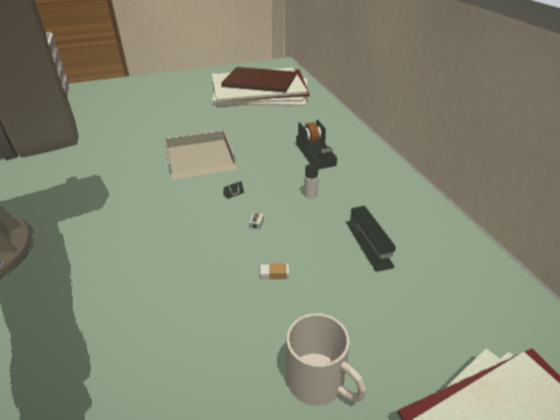

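The desk matches the detections: tray at about (130,269) with its open lip at x≈166 px, clip at (213,251), sharpener at (267,243), eraser at (335,250) and mug at (438,257). I'll zoom in to get the yaws.

```bash
python3 - <<'E'
from h import *
p=env.read_camera('top'); a=p['pixels'][218:318,80:360,::-1]
cv2.imwrite('pics/z.png',cv2.resize(a,None,fx=2.85,fy=2.85,interpolation=cv2.INTER_CUBIC))
for t in ['tray','eraser','sharpener','clip']:
    for q in env.regions_of(t,p)[:1]:
        m=q['mask'].astype('uint8'); ct=max(cv2.findContours(m,0,1)[0],key=cv2.contourArea)
        b=cv2.boxPoints(cv2.minAreaRect(ct)); z=0.015 if t!='tray' else .01
        print(t,np.round(b).tolist(),[np.round(back(p,x,z)[:2]*1000).tolist() for x in b])
for yaw in np.radians([84,87,90,93,96]):
    pass
for uv in [(168.5,236),(164.5,306.5)]: print(back(p,uv,0)*1000)
E
```

```text
tray [[87.0, 305.0], [91.0, 229.0], [169.0, 234.0], [165.0, 309.0]] [[397.0, 286.0], [558.0, 284.0], [551.0, 114.0], [391.0, 118.0]]
eraser [[323.0, 257.0], [332.0, 235.0], [345.0, 240.0], [336.0, 263.0]] [[508.0, -218.0], [556.0, -236.0], [545.0, -264.0], [497.0, -246.0]]
sharpener [[258.0, 244.0], [264.0, 234.0], [277.0, 243.0], [270.0, 252.0]] [[534.0, -77.0], [554.0, -90.0], [536.0, -118.0], [517.0, -106.0]]
clip [[205.0, 242.0], [215.0, 240.0], [220.0, 259.0], [210.0, 261.0]] [[535.0, 35.0], [541.0, 14.0], [501.0, 3.0], [495.0, 24.0]]
[547.39110386 117.79253232   0.        ]
[395.35838673 121.2024292    0.        ]
```

View pics/z.png

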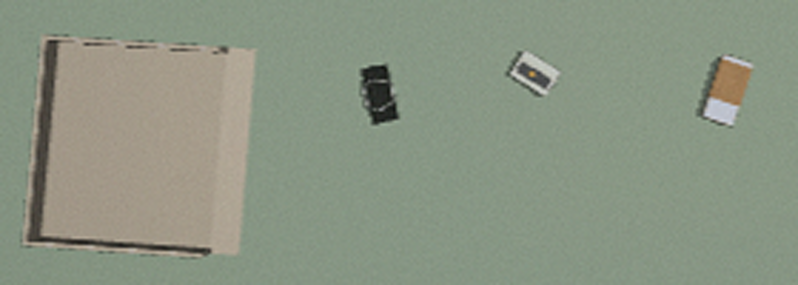

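```bash
cat >> h.py <<'E'
def rel(pos,yaw,s=None):
    s=s or env.get_state(); w=s['orientation']; r=R.from_quat([w[1],w[2],w[3],w[0]])
    x=np.array([np.cos(np.radians(yaw)),np.sin(np.radians(yaw)),0]); z=np.array([0,0,-1.])
    T=R.from_matrix(np.c_[x,np.cross(z,x),z])
    return np.round(r.inv().apply(np.array(pos)-s['tcp_pos'])*1000,1).tolist(), np.round(np.degrees((r.inv()*T).as_rotvec())/10,2).tolist()
E
python3 -c "
from h import *
print(rel([.525,-.035,.12],97))"
```

```text
([482.5, -365.2, 83.9], [0.0, 0.0, -7.73])
```

Emit:
{"method": "move_arm", "body": {
  "targets": [
    [[60,-46,5],[0,0,-1],0.65],
    [[120,-92,20],[0,0,-2],0.65],
    [[180,-138,30],[0,0,-3],0.65],
    [[240,-184,40],[0,0,-4],0.65],
    [[300,-230,50],[0,0,-5],0.65]
  ]
}}

```text
clock: 2.58
tcp_pos: [0.3625, -0.2797, 0.1631]
orientation: [0.001, 0.819, 0.574, 0.0]
wrist_force: [0.6, -1.3, -0.6]
finger_gap: 0.0152
grip_force: 0.0
```

```bash
python3 -c "
from h import *
s=env.get_state();print(s['tcp_pos'],s['finger_gap'],rel([.525,-.035,.12],97))"
```

```text
[ 0.362529   -0.27965957  0.16308071] 0.015249972800241627 ([285.5, 68.9, 43.0], [0.01, 0.0, -2.7])
```

Emit:
{"method": "move_arm", "body": {
  "targets": [
    [[60,15,10],[0,0,-1],0.65],
    [[120,30,20],[0,0,-2],0.65],
    [[180,45,30],[0,0,-2.7],0.65],
    [[220,55,40],[0,0,-2.7],0.65],
    [[220,55,40],[0,0,-2.7],0.65]
  ]
}}

```text
clock: 3.2
tcp_pos: [0.4901, -0.0915, 0.1223]
orientation: [-0.001, 0.663, 0.749, -0.0]
wrist_force: [-0.8, -0.4, 0.6]
finger_gap: 0.0153
grip_force: 0.0
```

```bash
python3 -c "
from h import *
s=env.get_state();print(s['tcp_pos'],s['qvel'],s['finger_gap'],rel([.525,-.035,.006],97))"
```

```text
[ 0.49014251 -0.09148     0.1222805 ] [-0.05992731 -0.01935885 -0.00378455  0.01782855 -0.01844099 -0.02739374] 0.015321861519821787 ([51.7, 41.6, 116.3], [-0.01, -0.0, -0.0])
```

Emit:
{"method": "move_arm", "body": {
  "targets": [
    [[52,42,40],[0,0,0],0.65],
    [[52,42,90],[0,0,0],0.65],
    [[52,42,110],[0,0,0],0.65],
    [[52,42,116],[0,0,0],0.65],
    [[52,42,116],[0,0,0],0.65]
  ]
}}

```text
clock: 3.82
tcp_pos: [0.5255, -0.0384, 0.0077]
orientation: [0.0, 0.665, 0.747, 0.0]
wrist_force: [0.5, 0.3, 0.4]
finger_gap: 0.0151
grip_force: 0.0
```

```bash
python3 -c "
from h import *
s=env.get_state();print(s['tcp_pos'],s['wrist_force'])
p=env.read_camera('top');save(p,'t1');p=env.read_camera('side');cv2.imwrite('pics/s1.png',cv2.resize(p['pixels'][120:300,140:380,::-1],None,fx=3,fy=3))"
```

```text
[ 0.52545874 -0.03844041  0.00766086] [0.46067046 0.33348773 0.35344514]
```

View pics/s1.png

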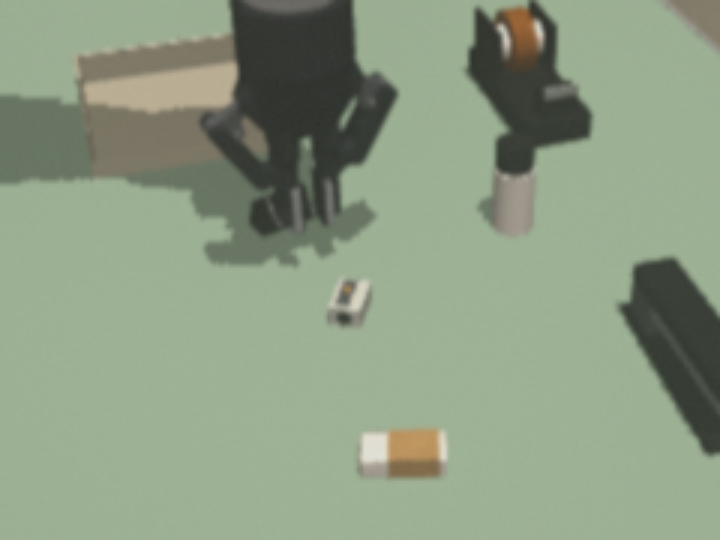

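The view shows the fingertips at about (315,220) in the crop, just in front of the clip, whose left end is at (262,215). The sharpener and eraser are untouched. I'll check the lateral alignment.

```bash
python3 -c "
from h import *
p=env.read_camera('side')
for X in [(.525,-.038,.005),(.519,.02,0),(.498,.014,0),(.539,.026,0),(.515,-.038,.005),(.535,-.038,.005)]: u=proj(p,X);print(X,(u[0]-140)*3,(u[1]-120)*3)
for t in ['clip']: print(env.landmark_of(t,p),[np.argwhere(q['mask'])[:,::-1].mean(0) for q in env.regions_of(t,p)])
print(np.abs(p['pixels'].astype(int)).mean())"
```

```text
(0.525, -0.038, 0.005) 309.2927695282416 258.36230367144697
(0.519, 0.02, 0) 281.52124495791946 220.8301444457326
(0.498, 0.014, 0) 255.4496502729212 230.95409602154294
(0.539, 0.026, 0) 305.74982136915315 211.17663376507736
(0.515, -0.038, 0.005) 295.4531080148633 261.26807742562914
(0.535, -0.038, 0.005) 323.0530331588367 255.47320028768576
[{'centre': [0.5138, 0.0249, 0.0006], 'confidence': 0.59}] [array([371.51373955, 238.70728793])]
139.21889172335602
```

```bash
python3 -c "
from h import *
p=env.read_camera('side');a=np.clip(p['pixels'][160:215,205:275,::-1].astype(float)*1.6,0,255).astype('uint8');a=cv2.resize(a,None,fx=8,fy=8,interpolation=cv2.INTER_CUBIC)
b=p['pixels'].copy()
for X in [(.525,-.038,.007),(.5145,-.04,.007),(.5355,-.037,.007),(.525,-.027,.007),(.525,-.049,.007)]:
  u=proj(p,X);cv2.circle(a,(int((u[0]-205)*8),int((u[1]-160)*8)),4,(0,0,255),-1)
cv2.imwrite('pics/s2.png',a)"
```

```text
(no output)
```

View pics/s2.png

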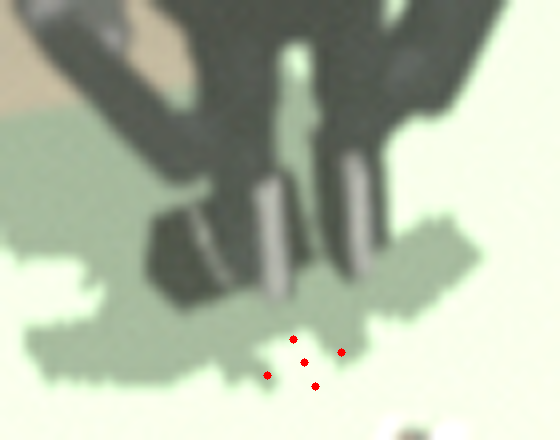

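The light finger-pad strips end at about (275,298) and (360,275), roughly 10 px above where the projection puts the tips. They may be higher than the state says, so I'll feel downward gently.

Emit:
{"method": "move_arm", "body": {
  "targets": [
    [[0,0,2],[0,0,0],0.65],
    [[0,0,4],[0,0,0],0.65],
    [[0,0,6],[0,0,0],0.65],
    [[0,0,6],[0,0,0],0.65]
  ]
}}

```text
clock: 4.62
tcp_pos: [0.5249, -0.0374, 0.0007]
orientation: [-0.0, 0.665, 0.747, -0.0]
wrist_force: [0.1, -0.3, -1.1]
finger_gap: 0.0148
grip_force: 0.0
```

```bash
python3 -c "
from h import *
s=env.get_state();print(s['tcp_pos'],s['wrist_force'],s['finger_gap'])
p=env.read_camera('wrist');save(p,'w1');print(np.round(p['mount'],3).tolist(),p['fovy'],p['cx'],p['cy'])"
```

```text
[ 0.52493922 -0.03735112  0.00072763] [ 0.0649105  -0.26406751 -1.11203421] 0.014758829482551047
[[0.0, 0.945, 0.328, 0.086], [1.0, -0.0, -0.0, 0.0], [-0.0, 0.328, -0.945, -0.17], [0.0, 0.0, 0.0, 1.0]] 65.99410309998866 280.89086984074476 207.11435745840967
```

View pics/w1.png

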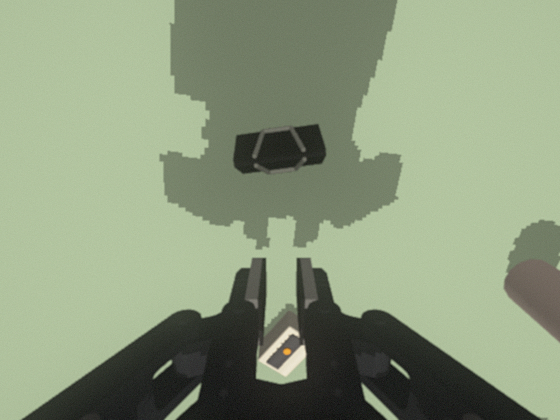

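The wrist view shows the fingertips ending at row 258 with their shadow tips ahead at row 245. The clip is at (280,148), and the sharpener is behind the fingers at (283,350). All the cues say the tips stand above the desk, so I'll keep feeling downward.

Emit:
{"method": "move_arm", "body": {
  "targets": [
    [[0,0,2],[0,0,0],0.65],
    [[0,0,4],[0,0,0],0.65],
    [[0,0,4],[0,0,0],0.65]
  ]
}}

```text
clock: 5.05
tcp_pos: [0.525, -0.0374, -0.0032]
orientation: [-0.0, 0.665, 0.747, -0.0]
wrist_force: [-0.6, 0.5, 0.1]
finger_gap: 0.015
grip_force: 0.0
```

Free at z = -3 mm, so the tips are indeed short of the reported TCP.

Emit:
{"method": "move_arm", "body": {
  "targets": [
    [[0,0,2],[0,0,0],0.65],
    [[0,0,4],[0,0,0],0.65],
    [[0,0,6],[0,0,0],0.65],
    [[0,0,8],[0,0,0],0.65],
    [[0,0,8],[0,0,0],0.65]
  ]
}}

```text
clock: 5.68
tcp_pos: [0.525, -0.0374, -0.0112]
orientation: [-0.0, 0.665, 0.747, -0.0]
wrist_force: [0.1, -0.6, 0.0]
finger_gap: 0.0146
grip_force: 0.0
```

```bash
python3 -c "
from h import *
s=env.get_state();print(s['tcp_pos'],s['wrist_force'],s['finger_gap'])
p=env.read_camera('side');a=np.clip(p['pixels'][160:215,205:275,::-1].astype(float)*1.6,0,255).astype('uint8');a=cv2.resize(a,None,fx=8,fy=8,interpolation=cv2.INTER_CUBIC)
for i in [0,.01,.02,.03]:
 for X in [(.5145,-.027,i),(.5355,-.027,i)]:
  u=proj(p,X);cv2.circle(a,(int((u[0]-205)*8),int((u[1]-160)*8)),3,(0,0,255),-1)
cv2.imwrite('pics/s3.png',a)"
```

```text
[ 0.52502763 -0.03741508 -0.01118552] [ 0.06451024 -0.58292341  0.00865705] 0.014581769854803606
```

View pics/s3.png

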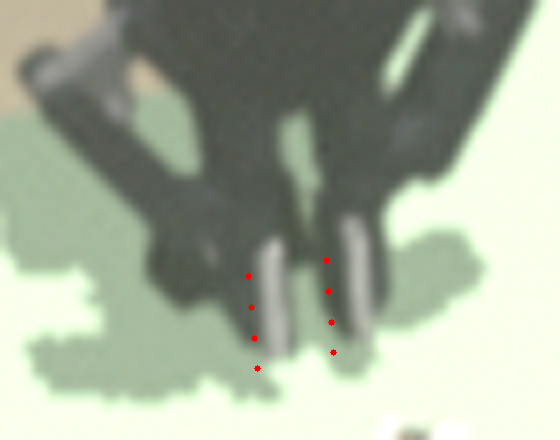

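The tips show at rows 355 and 340, still separated from their shadow tips at about row 395. That gap halved over 19 mm, so contact should come near TCP z = -31 mm.

Emit:
{"method": "move_arm", "body": {
  "targets": [
    [[0,0,4],[0,0,0],0.65],
    [[0,0,7],[0,0,0],0.65],
    [[0,0,10],[0,0,0],0.65],
    [[0,0,10],[0,0,0],0.65]
  ]
}}

```text
clock: 6.22
tcp_pos: [0.5249, -0.0374, -0.0213]
orientation: [-0.0, 0.665, 0.747, -0.0]
wrist_force: [-1.1, 0.3, 0.3]
finger_gap: 0.0149
grip_force: 0.0
```

Emit:
{"method": "move_arm", "body": {
  "targets": [
    [[0,0,2],[0,0,0],0.65],
    [[0,0,4],[0,0,0],0.65],
    [[0,0,4],[0,0,0],0.65]
  ]
}}

```text
clock: 6.6
tcp_pos: [0.5251, -0.0374, -0.0251]
orientation: [-0.0, 0.665, 0.747, -0.0]
wrist_force: [-0.7, -0.0, 0.8]
finger_gap: 0.015
grip_force: 0.0
```

```bash
python3 -c "
from h import *
s=env.get_state();print(s['tcp_pos'],s['wrist_force'],s['finger_gap'])
p=env.read_camera('wrist');save(p,'w2')
a=p['pixels'][80:300,180:380,::-1];cv2.imwrite('pics/w2.png',cv2.resize(a,None,fx=2.5,fy=2.5))"
```

```text
[ 0.52506263 -0.03741767 -0.02510653] [-0.69257332 -0.01473191  0.75659239] 0.014972880711432445
```

View pics/w2.png

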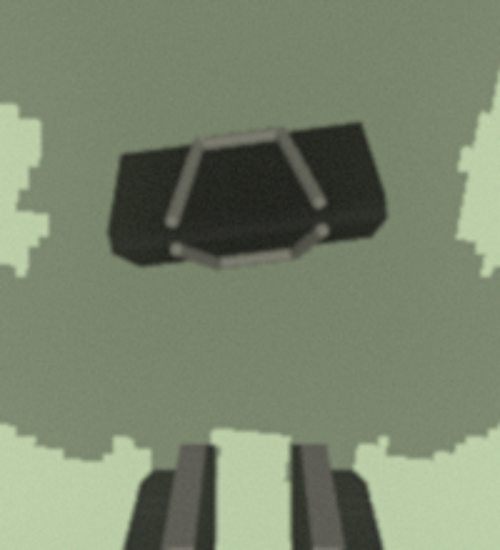

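The wrist view shows the clip centred at about (248,190) and the fingertips symmetric about column 253, just off the desk. Pushing now.

Emit:
{"method": "move_arm", "body": {
  "targets": [
    [[18,0,-2],[0,0,0],0.65],
    [[36,0,-2],[0,0,0],0.65],
    [[60,0,-2],[0,0,0],0.65],
    [[85,0,-2],[0,0,0],0.65],
    [[110,0,-2],[0,0,0],0.65]
  ]
}}

```text
clock: 7.28
tcp_pos: [0.5119, 0.0738, -0.0228]
orientation: [0.0, 0.664, 0.748, 0.0]
wrist_force: [0.9, -0.1, -0.2]
finger_gap: 0.0151
grip_force: 0.2
```

```bash
cat > c.py <<'E'
from h import *
import sys
s=env.get_state();print(s['clock'],s['tcp_pos'],s['wrist_force'],s['finger_gap'])
for c in ['top','side']:
    p=env.read_camera(c)
    for t in sys.argv[1:]:
        for a in env.landmark_of(t,p)[:2]: print(c,t,np.round(a['centre'],3),round(a['confidence'],2))
        for q in env.regions_of(t,p)[:1]:
            m=q['mask'].astype('uint8'); ct=max(cv2.findContours(m,0,2)[0],key=cv2.contourArea)
            b=cv2.boxPoints(cv2.minAreaRect(np.array([back(p,x[0],.012)[:2]*1000 for x in ct],dtype=np.float32)));print('   ',np.round(b).tolist(),round(q['confidence'],2))
E
python3 c.py clip
```

```text
7.275 [ 0.51188054  0.07381091 -0.0227981 ] [ 0.87356081 -0.14274258 -0.212139  ] 0.015093098282791362
    [[656.0, -34.0], [670.0, -60.0], [702.0, -43.0], [688.0, -18.0]] 0.28
side clip [ 0.509  0.101 -0.003] 0.52
    [[508.0, 70.0], [516.0, 69.0], [524.0, 121.0], [516.0, 122.0]] 0.64
```

Emit:
{"method": "move_arm", "body": {
  "targets": [
    [[28,0,-1],[0,0,0],0.65],
    [[56,0,-2],[0,0,0],0.65],
    [[84,0,-2],[0,0,0],0.65],
    [[110,0,-2],[0,0,0],0.65],
    [[126,0,-2],[0,0,0],0.65]
  ]
}}

```text
clock: 8.2
tcp_pos: [0.4989, 0.1966, -0.0202]
orientation: [0.001, 0.665, 0.747, 0.0]
wrist_force: [1.4, -4.7, 6.5]
finger_gap: 0.015
grip_force: 3.0
```

Emit:
{"method": "move_arm", "body": {
  "targets": [
    [[6,0,0],[0,0,0],0.65],
    [[6,0,0],[0,0,0],0.65],
    [[-30,0,0],[0,0,0],0.65],
    [[-60,5,-30],[0,0,0],0.65],
    [[-110,10,-80],[0,0,0],0.65]
  ]
}}

```text
clock: 8.82
tcp_pos: [0.5175, 0.0938, 0.0522]
orientation: [-0.002, 0.664, 0.747, -0.001]
wrist_force: [1.4, -0.2, 0.4]
finger_gap: 0.015
grip_force: 0.0
```

```bash
python3 c.py clip sharpener; python3 -c "
from h import *
print(rel([.539,-.155,-.023],95), rel([.539,-.155,.08],95))"
```

```text
8.825 [0.51747257 0.09377114 0.05217976] [ 1.43416299 -0.20568102  0.37119568] 0.014951718496188034
top sharpener [ 0.534 -0.099  0.   ] 0.51
    [[518.0, -106.0], [537.0, -117.0], [553.0, -89.0], [534.0, -78.0]] 0.62
side clip [0.49  0.225 0.003] 0.74
    [[470.0, 196.0], [510.0, 189.0], [522.0, 255.0], [482.0, 262.0]] 0.75
side sharpener [ 0.535 -0.094  0.002] 0.67
side sharpener [0.754 0.116 0.   ] 0.52
    [[516.0, -120.0], [538.0, -128.0], [553.0, -86.0], [531.0, -78.0]] 0.69
([-251.2, -8.5, 74.9], [-0.01, -0.0, 0.18]) ([-251.2, -8.7, -28.1], [-0.01, -0.0, 0.18])
```

Emit:
{"method": "move_arm", "body": {
  "targets": [
    [[-60,-2,-15],[0,0,0.1],0.65],
    [[-120,-4,-15],[0,0,0.2],0.65],
    [[-180,-6,-15],[0,0,0.38],0.65],
    [[-230,-9,-15],[0,0,0.38],0.65],
    [[-248,-9,-10],[0,0,0.38],0.65]
  ]
}}

```text
clock: 9.95
tcp_pos: [0.5395, -0.1549, 0.0627]
orientation: [0.0, 0.69, 0.724, -0.0]
wrist_force: [0.4, 0.3, -0.6]
finger_gap: 0.0151
grip_force: 0.0
```

```bash
python3 -c "
from h import *
print(env.get_state()['tcp_pos'],rel([.538,-.153,-.021],93))"
```

```text
[ 0.53947629 -0.15490758  0.06273293] ([2.0, -1.4, 83.7], [0.0, 0.0, -0.02])
```

Emit:
{"method": "move_arm", "body": {
  "targets": [
    [[2,-1,50],[0,0,0],0.65],
    [[2,-1,76],[0,0,0],0.65],
    [[2,-1,84],[0,0,0],0.65],
    [[2,-1,84],[0,0,0],0.65]
  ]
}}

```text
clock: 10.45
tcp_pos: [0.5379, -0.1498, -0.0212]
orientation: [-0.001, 0.689, 0.725, -0.0]
wrist_force: [-0.1, -0.4, 0.3]
finger_gap: 0.0147
grip_force: 0.0
```

Emit:
{"method": "move_arm", "body": {
  "targets": [
    [[15,0,0],[0,0,0],0.65],
    [[30,0,0],[0,0,0],0.65],
    [[48,0,0],[0,0,0],0.65],
    [[70,0,0],[0,0,0],0.65],
    [[92,0,0],[0,0,0],0.65]
  ]
}}

```text
clock: 11.08
tcp_pos: [0.5335, -0.0572, -0.0203]
orientation: [0.0, 0.689, 0.725, 0.0]
wrist_force: [0.8, -1.1, 0.8]
finger_gap: 0.0149
grip_force: 0.3
```

```bash
python3 c.py sharpener; python3 -c "
from h import *
p=env.read_camera('wrist');a=p['pixels'][80:330,140:420,::-1];cv2.imwrite('pics/w3.png',cv2.resize(a,None,fx=1.5,fy=1.5))"
```

```text
11.075 [ 0.5334698  -0.05724174 -0.02034013] [ 0.78617825 -1.07924064  0.76987452] 0.01485422044878474
side sharpener [ 0.533 -0.024  0.004] 0.39
    [[530.0, -57.0], [540.0, -59.0], [547.0, -13.0], [538.0, -11.0]] 0.52
```

View pics/w3.png

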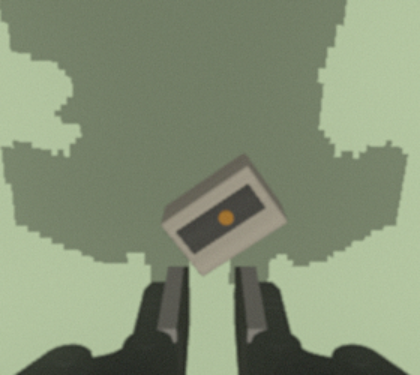

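The wrist view shows the sharpener at (225,215), its corner cradled between the two tips. Continuing.

Emit:
{"method": "move_arm", "body": {
  "targets": [
    [[24,0,0],[0,0,0],0.65],
    [[49,0,0],[0,0,0],0.65],
    [[74,0,0],[0,0,0],0.65],
    [[99,0,-1],[0,0,0],0.65],
    [[124,0,-2],[0,0,0],0.65]
  ]
}}

```text
clock: 12.05
tcp_pos: [0.5274, 0.065, -0.0189]
orientation: [0.0, 0.69, 0.724, -0.0]
wrist_force: [-0.4, -0.2, 0.4]
finger_gap: 0.0147
grip_force: 0.1
```

Emit:
{"method": "move_arm", "body": {
  "targets": [
    [[25,0,-1],[0,0,0],0.65],
    [[50,0,-1],[0,0,0],0.65],
    [[72,0,-1],[0,0,0],0.65],
    [[90,0,-1],[0,0,0],0.65],
    [[99,0,-1],[0,0,0],0.65]
  ]
}}

```text
clock: 12.68
tcp_pos: [0.5224, 0.1644, -0.0179]
orientation: [0.0, 0.689, 0.725, 0.0]
wrist_force: [-0.1, -0.9, -0.2]
finger_gap: 0.0153
grip_force: 0.1
```

```bash
python3 c.py sharpener clip
```

```text
12.675 [ 0.52236696  0.16436508 -0.0178932 ] [-0.07218584 -0.89347448 -0.20871973] 0.015278424836528736
side sharpener [0.53  0.19  0.006] 0.41
side clip [0.491 0.224 0.005] 0.66
    [[466.0, 245.0], [478.0, 196.0], [507.0, 203.0], [494.0, 252.0]] 0.45
```

Emit:
{"method": "move_arm", "body": {
  "targets": [
    [[-30,0,0],[0,0,0],0.65],
    [[-70,0,-40],[0,0,0],0.65],
    [[-130,2,-85],[0,0,0],0.65],
    [[-190,4,-85],[0,0,-0.4],0.65],
    [[-250,6,-85],[0,0,-0.8],0.65]
  ]
}}

```text
clock: 13.8
tcp_pos: [0.5413, -0.0822, 0.0686]
orientation: [0.001, 0.636, 0.772, 0.001]
wrist_force: [2.1, 0.4, 0.6]
finger_gap: 0.0148
grip_force: 0.0
```

```bash
python3 c.py sharpener clip eraser;  python3 -c "
from h import *
print(env.get_state()['tcp_pos'],rel([.536,-.296,-.021],101))"
```

```text
13.8 [ 0.54128488 -0.08221555  0.06859301] [2.12302782 0.35683397 0.59220945] 0.014788082420962235
top sharpener [0.527 0.186 0.003] 0.59
    [[511.0, 201.0], [512.0, 171.0], [544.0, 172.0], [543.0, 203.0]] 0.72
top clip [0.497 0.219 0.002] 0.66
    [[474.0, 232.0], [475.0, 208.0], [516.0, 210.0], [515.0, 234.0]] 0.71
top eraser [ 0.526 -0.244  0.001] 0.56
    [[498.0, -247.0], [546.0, -263.0], [554.0, -238.0], [506.0, -222.0]] 0.86
    [[506.0, 163.0], [530.0, 158.0], [540.0, 204.0], [516.0, 209.0]] 0.65
side clip [0.49  0.223 0.003] 0.51
    [[471.0, 196.0], [514.0, 191.0], [521.0, 254.0], [478.0, 259.0]] 0.7
side eraser [ 0.518 -0.243  0.004] 0.79
    [[497.0, -256.0], [542.0, -272.0], [555.0, -236.0], [510.0, -220.0]] 0.91
[ 0.54031114 -0.07933988  0.06704926] ([-211.9, -45.5, 88.1], [-0.0, 0.0, -0.0])
```

Emit:
{"method": "move_arm", "body": {
  "targets": [
    [[-58,-12,0],[0,0,0],0.65],
    [[-116,-24,0],[0,0,0],0.65],
    [[-174,-36,0],[0,0,0],0.65],
    [[-212,-45,10],[0,0,0],0.65],
    [[-212,-45,40],[0,0,0],0.65]
  ]
}}

```text
clock: 15.12
tcp_pos: [0.5378, -0.3014, 0.0283]
orientation: [0.003, 0.638, 0.77, -0.0]
wrist_force: [-0.2, 0.5, -1.1]
finger_gap: 0.0147
grip_force: 0.0
```

```bash
python3 -c "
from h import *
print(env.get_state()['tcp_pos'],rel([.536,-.296,-.021],101))"
```

```text
[ 0.53781904 -0.30142187  0.02833071] ([5.9, -1.0, 49.3], [0.02, 0.03, -0.03])
```

Emit:
{"method": "move_arm", "body": {
  "targets": [
    [[4,-1,35],[0,0,0],0.65],
    [[4,-1,49],[0,0,0],0.65],
    [[4,-1,49],[0,0,0],0.65]
  ]
}}

```text
clock: 15.5
tcp_pos: [0.534, -0.2924, -0.0226]
orientation: [-0.001, 0.637, 0.771, -0.0]
wrist_force: [0.0, -0.2, 0.1]
finger_gap: 0.015
grip_force: 0.0
```

Emit:
{"method": "move_arm", "body": {
  "targets": [
    [[18,0,0],[0,0,0],0.65],
    [[34,0,0],[0,0,0],0.65],
    [[50,0,0],[0,0,0],0.65],
    [[72,0,0],[0,0,0],0.65],
    [[95,0,0],[0,0,0],0.65]
  ]
}}

```text
clock: 16.12
tcp_pos: [0.5161, -0.198, -0.0217]
orientation: [0.0, 0.637, 0.771, 0.0]
wrist_force: [0.2, -1.3, 0.4]
finger_gap: 0.0148
grip_force: 0.1
```

```bash
python3 c.py eraser; python3 -c "
from h import *
p=env.read_camera('wrist');a=p['pixels'][80:330,140:420,::-1];cv2.imwrite('pics/w4.png',cv2.resize(a,None,fx=1.5,fy=1.5))"
```

```text
16.125 [ 0.51614093 -0.19801492 -0.02169919] [ 0.21613933 -1.25345737  0.36125721] 0.014807240816093147
    [[477.0, -197.0], [494.0, -200.0], [499.0, -166.0], [483.0, -164.0]] 0.57
```

View pics/w4.png

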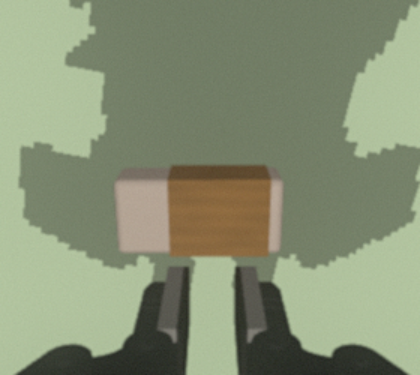

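The eraser is flush across both tips, centre at about (198,210) and 4 mm left of the finger midline. Continuing.

Emit:
{"method": "move_arm", "body": {
  "targets": [
    [[25,0,0],[0,0,0],0.65],
    [[51,0,0],[0,0,0],0.65],
    [[77,0,0],[0,0,0],0.65],
    [[103,0,0],[0,0,0],0.65],
    [[129,0,0],[0,0,0],0.65]
  ]
}}

```text
clock: 17.1
tcp_pos: [0.4913, -0.0716, -0.022]
orientation: [-0.0, 0.637, 0.771, -0.0]
wrist_force: [0.1, 0.7, -0.0]
finger_gap: 0.0147
grip_force: 0.0
```

Emit:
{"method": "move_arm", "body": {
  "targets": [
    [[26,0,0],[0,0,0],0.65],
    [[52,0,0],[0,0,0],0.65],
    [[78,0,0],[0,0,0],0.65],
    [[104,0,-1],[0,0,0],0.65],
    [[124,0,-2],[0,0,0],0.65]
  ]
}}

```text
clock: 17.73
tcp_pos: [0.4675, 0.0502, -0.0201]
orientation: [-0.0, 0.637, 0.771, -0.0]
wrist_force: [0.1, 0.0, -0.0]
finger_gap: 0.0149
grip_force: 0.0
```

```bash
python3 c.py eraser; python3 -c "
from h import *
p=env.read_camera('wrist');a=p['pixels'][0:330,80:480,::-1];cv2.imwrite('pics/w5.png',cv2.resize(a,None,fx=1.5,fy=1.5))"
```

```text
17.725 [ 0.46752234  0.05021464 -0.02005688] [ 0.1376467   0.03733209 -0.0370727 ] 0.014862504623131212
side eraser [0.452 0.074 0.   ] 0.4
```

View pics/w5.png

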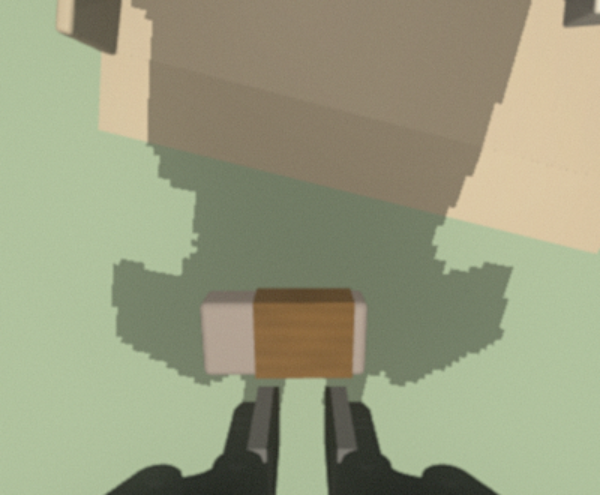

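The wrist view shows the eraser at (285,335) flush on the tips. The lip is ahead at rows 130–240 and the left wall end at (85,30) is well clear of its path.

Emit:
{"method": "move_arm", "body": {
  "targets": [
    [[25,0,0],[0,0,0],0.65],
    [[50,0,-1],[0,0,0],0.65],
    [[75,0,-2],[0,0,0],0.65],
    [[98,0,-2],[0,0,0],0.65],
    [[112,0,-2],[0,0,0],0.65]
  ]
}}

```text
clock: 18.7
tcp_pos: [0.4476, 0.1589, -0.018]
orientation: [0.0, 0.637, 0.771, -0.0]
wrist_force: [0.2, 0.2, 0.0]
finger_gap: 0.0147
grip_force: 0.1
```

Emit:
{"method": "move_arm", "body": {
  "targets": [
    [[4,0,0],[0,0,0],0.65],
    [[-30,0,0],[0,0,0],0.65],
    [[-70,0,-40],[0,0,0],0.65],
    [[-130,0,-90],[0,0,0],0.65],
    [[-190,0,-120],[0,0,0],0.65]
  ]
}}

```text
clock: 19.32
tcp_pos: [0.4808, -0.0128, 0.0942]
orientation: [0.001, 0.637, 0.771, 0.0]
wrist_force: [0.0, -0.3, 0.2]
finger_gap: 0.0153
grip_force: 0.0
```

Emit:
{"method": "move_arm", "body": {
  "targets": [
    [[-60,0,-10],[0,0,0],0.65],
    [[-100,0,-20],[0,0,0],0.65]
  ]
}}

```text
clock: 19.58
tcp_pos: [0.4995, -0.1126, 0.1134]
orientation: [0.001, 0.638, 0.77, 0.0]
wrist_force: [-0.5, 0.2, 0.3]
finger_gap: 0.0149
grip_force: 0.0
```

```bash
python3 c.py eraser sharpener clip mug gluestick stapler|grep -v '^  '; python3 -c "
from h import *
p=env.read_camera('top');a=p['pixels'][110:310,70:370,::-1];cv2.imwrite('pics/end.png',cv2.resize(a,None,fx=2.6,fy=2.6,interpolation=cv2.INTER_CUBIC))"
```

```text
19.575 [ 0.49954303 -0.11259977  0.11335018] [-0.51644264  0.17697819  0.3372873 ] 0.014918088281212551
top eraser [0.437 0.182 0.001] 0.65
top eraser [ 0.476  0.205 -0.003] 0.61
top sharpener [0.528 0.189 0.003] 0.49
top clip [0.5   0.22  0.003] 0.77
top mug [ 0.519 -0.453 -0.002] 0.91
top gluestick [ 0.674 -0.038 -0.001] 0.62
top gluestick [0.475 0.202 0.   ] 0.54
top stapler [ 0.718 -0.233 -0.002] 0.87
side eraser [0.435 0.185 0.006] 0.53
side clip [0.494 0.224 0.005] 0.69
side mug [ 0.517 -0.452 -0.001] 0.77
side gluestick [ 0.674 -0.038  0.001] 0.9
side stapler [ 0.723 -0.226  0.002] 0.68
```

View pics/end.png

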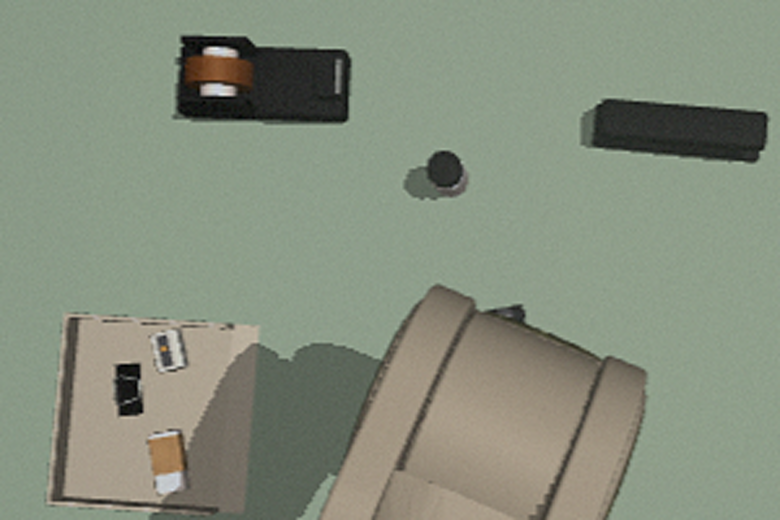

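The final view shows the clip (128,388), sharpener (168,350) and eraser (168,462) all on the tray floor, left of the lip line at about x = 220. The bystanders have not moved.

```bash
python3 -c "
from workcell import env
print(env.hand_in())"
```

```text
the job is handed in; nothing more can be done
None
```

The eraser, sharpener and clip were pushed into the tray and lie wholly on its floor; the mug, stapler, tape dispenser and glue stick still stand where they were, and the job was handed in at about 20 s.

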